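# Make up two pantry kits

## Robot

A 6-joint arm with a two-finger parallel gripper is mounted at the origin on the work surface. World frame = base frame: x ahead of the robot, y to its left, z up, the work surface at z = 0. Lengths are in m, angles in rad, forces in N, time in s.
With the tool pointing down it reaches from about 0.25 to 0.725 m from the base axis. Payload 9.7 kg.
Tool frame: the origin (TCP) lies on the centre line of the jaws, within the pads' length; the fingertips stand ctrl.nose_length ahead of it and the grasp point (between the pads) is the TCP (ctrl.nose_length is the distance from the TCP to the fingertips, in m); z points along the fingers, y is the line along which they close (so a half turn about z gives the same grasp; the last joint's range is limited). The gripper opens to 85 mm and grips with 20 to 120 N. Pads are 22 mm wide; open, the fingers measure 114 mm over their backs; the gripper's body (76 mm by 85 mm) begins 54 mm behind the grasp point. The pads swing forward as they close: fully open they stand 13 mm farther back than shut.
Start: joints at [1.231, 0.087, 0.176, 1.66, 0, 1.571], TCP at [0.183, 0.519, 0.25] pointing down, gripper open.
Joint ranges: [-3.13, 3.13], [-0.85, 1.81], [-1.15, 1.24], [-2.2, 2.28], [-1.44, 1.52], [-3.14, 3.14]. Speed limits (rad/s): [2.22, 2.22, 2.57, 3.14, 3.14, 3.14].

## Interface

Orientations are given as a unit quaternion [x, y, z, w].
In Python, from plant import ctrl, effector, vision gives the robot as it stands. Calls block until the motion is done:
- ctrl.move_pose(position, orientation): joint-space move of the TCP to a pose.
- ctrl.move_l(position, rot=None, velocity=0.15): straight line of the TCP; rot=None keeps the orientation; velocity is the mean speed in m/s.
- ctrl.set_joints(angles): joint-space move.
- effector.move_gripper(opening): finger opening in m; the grip force is fixed at half the most; returns when the fingers have stopped.
- ctrl.pause(seconds).
- ctrl.inverse_kinematics(position, orientation): joint angles nearest the present ones, or None.
- ctrl.get_obs(): the state.
- vision.read_camera(name): name is "scene" or "top" or "wrist"; returns a dict with "pixels" (420x560x3 uint8, blue, green, red), "range_z" (420x560 float32, m along the optical axis (not along the pixel's ray), 0 where there is no reading), "camera_matrix" (3x3 intrinsics, pixels), "world_from_camera" (4x4, takes a point from camera to world coordinates). Camera axes: x right, y down, z forward; pixel columns grow to the right and rows downward; lengths in m; the calibration is good to about 2 mm. A picture is of the moment at which its call begins.
A pose or a line that the arm cannot do raises ctrl.Unreachable and nothing moves.
- ctrl.finish_job(): hands the job in; it is judged then, once.
The state is a dict: "clock": time; "joint_pos": joint angles; "joint_velocities": joint speeds; "joint_efforts": joint torques, N m; "ee_pos": TCP position; "eef_rot": TCP orientation; "ft_force": force on the tool from outside, world axes, zero at the start; "ft_torque": the same for the moment, N m; "finger_gap": finger opening in m; "gripper_force": force on a finger pad.
Only numpy, scipy, OpenCV 4.12 (cv2) and the standard library are available. Lean on these libraries where they do the work, as an engineer would, in place of code of your own. Each camera call takes 0.05 s, during which the arm holds its last target. There are 200 camera calls.

## Task

Make up two kits from the pantry jars. The three-compartment tray gets the tall jar in the middle, with the square jar and the flat tin at its two ends, either way round; the two-compartment tray gets the squat jar with the wire loop and the little corked jar, one in each compartment, either way round. Set each down gently, standing upright on the tray's floor; do not drop them or tip them over, and leave the pepper mill and the spare lid where they are.

Things in the scene. Friction and masses are not known exactly. Their poses are not given: they have to be found in the camera images.
- tray3: Long low pale-wood tray, three equal compartments, 100 x 290 x 20 mm. Fixed. Origin: centre of underside; y along the row of compartments, x across, z up; long side along world y within 9 degrees. Floor 5 mm thick; walls and dividers 5 mm thick, tops 20 mm above the table; each compartment 90 x 90 mm inside. Left or right at random. Compartment centres at y = -95, 0 and +95 mm, x = 0.
- tray2: Shorter low pale-wood tray, two equal compartments, 100 x 195 x 20 mm. Fixed. Origin: centre of underside; y along the row of compartments, x across, z up; long side along world y within 9 degrees. Floor 5 mm thick; walls and dividers 5 mm thick, tops 20 mm above the table; each compartment 90 x 90 mm inside. Left or right at random. Compartment centres at y = -47.5 and +47.5 mm, x = 0.
- tall_jar: Tall round glass jar with a steel screw lid (the glass looks pale grey): body 54 mm diameter, straight sided to 92 mm, lid 51 mm diameter, 112 mm tall over all, about 0.3 kg; the tallest of the stock jars. Origin: centre of its underside, z up through the lid. Stands on the table. The five stock things and the mill stand in a shallow arc beyond the trays, about 125 mm from one centre to the next.
- square_jar: Square glass jar, 48 x 48 mm and 80 mm high with flat sides (faces across its own x and y axes), and a round steel lid 40 mm diameter on top, 94 mm tall over all, about 0.22 kg. Turned by up to 23 degrees from the world's axes. Origin: centre of its underside, z up through the lid. Stands on the table.
- squat_jar: Squat round glass jar with a thick glass lid and a dark wire loop standing on the lid: 62 mm diameter, straight sided to 58 mm, 69 mm over the loop, about 0.25 kg. Origin: centre of its underside, z up through the lid. Stands on the table.
- spice_jar: Little round glass jar with a cork stopper: 42 mm diameter and 58 mm high, cork 35 mm diameter to 74 mm over all, about 0.13 kg; the slimmest. Origin: centre of its underside, z up through the lid. Stands on the table.
- tin: Flat round tin of bare metal: 58 mm diameter, its cap 60 mm diameter from 40 mm up to the flat top at 52 mm, about 0.18 kg. Origin: centre of its underside, z up through the lid. Stands on the table.
- mill: Bystander, to be left alone: turned dark-wood pepper mill, 52 mm diameter foot, 120 mm tall, loose, standing upright in the same row as the stock, its place shuffled with the jars. Origin: centre of its underside.
- spare_lid: Bystander, to be left alone: a single steel jar lid lying flat, 56 mm diameter, 10 mm high, loose, between the trays and the row of stock. Origin: centre of its underside.
Things that resemble listed ones, but are neither listed nor needed, are in the scene too. Leave any yellow look-alike of the spice_jar alone.

How it is judged:
At the end, for the whole second after the job is handed in: Tall jar in the middle and square jar and tin in the ends of the long tray; squat and corked jars in the two compartments of the other; each within 35 mm (x and y) of its compartment centre, underside 2-9 mm over the tray underside, upright within 0.1 rad, at rest (0.02 m/s, 0.3 rad/s) (x of tall_jar in the frame of tray3 between -0.035 and 0.035 m and z of tall_jar in the frame of tray3 between 0.002 and 0.009 m and y of tall_jar in the frame of tray3 between -0.035 and 0.035 m and angle between each of tall_jar, square_jar, tin, squat_jar, spice_jar's own z axis and vertical below 0.1 rad and linear speed of each of tall_jar, square_jar, tin, squat_jar, spice_jar below 0.02 m/s and angular speed of each of tall_jar, square_jar, tin, squat_jar, spice_jar below 0.3 rad/s and x of square_jar in the frame of tray3 between -0.035 and 0.035 m and z of square_jar in the frame of tray3 between 0.002 and 0.009 m and (y of square_jar in the frame of tray3 between -0.13 and -0.06 m or y of square_jar in the frame of tray3 between 0.06 and 0.13 m) and x of tin in the frame of tray3 between -0.035 and 0.035 m and z of tin in the frame of tray3 between 0.002 and 0.009 m and (y of tin in the frame of tray3 between -0.13 and -0.06 m or y of tin in the frame of tray3 between 0.06 and 0.13 m) and x of squat_jar in the frame of tray2 between -0.035 and 0.035 m and z of squat_jar in the frame of tray2 between 0.002 and 0.009 m and (y of squat_jar in the frame of tray2 between -0.0825 and -0.0125 m or y of squat_jar in the frame of tray2 between 0.0125 and 0.0825 m) and x of spice_jar in the frame of tray2 between -0.035 and 0.035 m and z of spice_jar in the frame of tray2 between 0.002 and 0.009 m and (y of spice_jar in the frame of tray2 between -0.0825 and -0.0125 m or y of spice_jar in the frame of tray2 between 0.0125 and 0.0825 m)); the robot touches nothing.
It fails at once if a jar or the tin is dropped (falls freely from more than about 18 mm) ((linear speed of tall_jar above 0.6 m/s and contact force between the fingers and tall_jar below 0.05 N) or (linear speed of square_jar above 0.6 m/s and contact force between the fingers and square_jar below 0.05 N) or (linear speed of squat_jar above 0.6 m/s and contact force between the fingers and squat_jar below 0.05 N) or (linear speed of spice_jar above 0.6 m/s and contact force between the fingers and spice_jar below 0.05 N) or (linear speed of tin above 0.6 m/s and contact force between the fingers and tin below 0.05 N)).
It fails at once if a jar or the tin is tipped over (leans more than 50 degrees) (angle between any of tall_jar, square_jar, squat_jar, spice_jar, tin's own z axis and vertical above 0.87 rad).
It fails at once if the pepper mill is pushed more than 30 mm from its place (distance of mill from where it was at the start of the episode above 0.03 m).
It fails at once if the spare lid is pushed more than 30 mm from its place (distance of spare_lid from where it was at the start of the episode above 0.03 m).
It also fails if it takes over 131 s, if anything falls off the work surface, if the arm or the gripper's body presses on something with over 40 N, if the wrist force passes 120 N, or if a joint passes its speed limit or range.

## Working session

There is one attempt and no reset: what is moved stays moved. The work goes in short steps, each a Python script; the robot and the scene stay as the last script left them, time stands still between calls to the robot, and variables do not carry over. Pictures are saved under pics/ and viewed, at most 14 in all, crops included, and the job is handed in when it is done.

```bash
mkdir -p pics; ls
python3 - <<'E'
from plant import ctrl, effector, vision
import cv2, numpy as np
for n in ("top","scene"):
    r=vision.read_camera(n); cv2.imwrite(f"pics/{n}0.png",r["pixels"]); np.savez(f"{n}0.npz",**r)
    print(n,r["camera_matrix"].round(1).tolist(),r["world_from_camera"].round(3).tolist())
o=ctrl.get_obs(); print(o["clock"],o["ee_pos"],o["eef_rot"],ctrl.nose_length)
E
```

```text
pics
top [[513.8, 0.0, 285.0], [0.0, 513.8, 206.2], [0.0, 0.0, 1.0]] [[0.0, -0.991, 0.135, 0.428], [-1.0, 0.0, 0.001, -0.02], [-0.001, -0.135, -0.991, 1.071], [0.0, 0.0, 0.0, 1.0]]
scene [[522.0, 0.0, 269.9], [0.0, 522.0, 212.3], [0.0, 0.0, 1.0]] [[0.145, 0.652, -0.744, 1.545], [0.989, -0.11, 0.097, -0.174], [-0.018, -0.75, -0.661, 0.921], [0.0, 0.0, 0.0, 1.0]]
0.1 [0.18324897 0.51838328 0.24966412] [ 1.69086703e-01  9.85601007e-01 -5.75684532e-04 -1.04312522e-04] 0.019
```

View pics/top0.png

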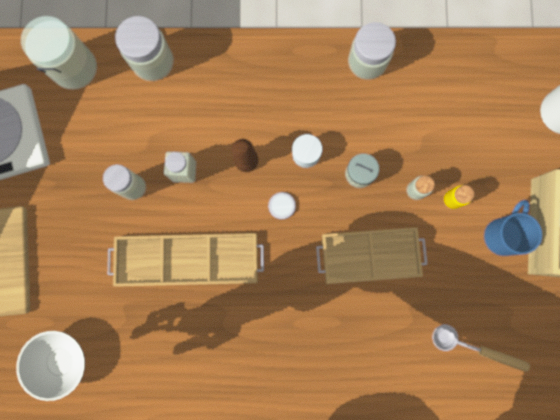

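View pics/scene0.png

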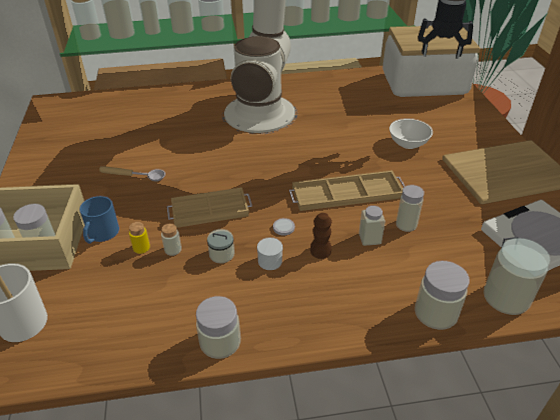

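Candidates in the top view:
- **Tall jar:** lid at (118,178). Look-alikes are the large canisters at (142,40), (375,45) and (55,45).
- **Square jar:** (178,163).
- **Mill:** (245,155), to be left alone.
- **Tin:** (307,150). The spare lid at (283,206) resembles it.
- **Squat jar:** (362,168).
- **Corked jar:** pale one at (422,187). The yellow look-alike is at (459,195).
- **Trays:** the long one is around (186,260) and the short one around (372,255).

```bash
cat > h.py <<'E'
import numpy as np, cv2
def cloud(r):
    K,T,d=r["camera_matrix"],r["world_from_camera"],r["range_z"]
    v,u=np.indices(d.shape); p=np.stack([(u-K[0,2])/K[0,0]*d,(v-K[1,2])/K[1,1]*d,d],-1)
    w=p@T[:3,:3].T+T[:3,3]; w[d==0]=np.nan; return w
def ray(r,uv,z):
    K,T=r["camera_matrix"],r["world_from_camera"]
    uv=np.atleast_2d(uv).astype(float)
    d=np.c_[(uv-K[[0,1],[2,2]])/K[[0,1],[0,1]],np.ones(len(uv))]@T[:3,:3].T
    return (T[:3,3]+d*((z-T[2,3])/d[:,2])[:,None])[:,:2]
E
python3 - <<'E'
from h import *
r=dict(np.load("top0.npz")); w=cloud(r); z=w[...,2]
print("valid",np.isfinite(z).mean(), "table z",np.nanmedian(z[300:400,200:350]),np.nanstd(z[300:400,200:350]))
for n,(u,v),h,R in [("tall",(118,178),.112,18),("square",(178,163),.094,16),("mill",(243,150),.12,16),("tin",(307,150),.052,20),("squat",(362,168),.058,20),("spice",(424,186),.074,13),("yellow",(461,194),.074,13),("lid",(283,206),.01,16)]:
    s=z[v-R:v+R,u-R:u+R]; m=np.abs(s-h)<.006
    if n=="squat": m=np.abs(s-h)<.006
    yy,xx=np.nonzero(m); uv=np.c_[xx+u-R,yy+v-R].astype(np.float32)
    (c,rad)=cv2.minEnclosingCircle(uv) if len(uv) else ((0,0),0)
    print(n,len(uv),"max z",np.nanpercentile(s,98).round(3),"cen px",uv.mean(0).round(1),"circ",np.round(c,1),round(rad,1),"xy",ray(r,uv.mean(0),h)[0].round(4),ray(r,c,h)[0].round(4))
for n,(a,b,c,d) in {"tray3":(114,228,260,292),"tray2":(320,222,424,290)}.items():
    s=z[b:d,a:c]; m=(s>.011)&(s<.03); yy,xx=np.nonzero(m)
    q=ray(r,np.c_[xx+a,yy+b],.02).astype(np.float32)
    print(n,len(q),cv2.minAreaRect(q))
im=cv2.resize(r["pixels"][125:300,90:490],(800,350),interpolation=cv2.INTER_CUBIC); cv2.imwrite("pics/crop.png",im)
E
```

```text
valid 0.9958971088435374 table z -0.00021617171558463433 0.001970223880411263
tall 559 max z 0.115 cen px [116.9 177.7] circ [116.9 177.9] 13.6 xy [0.6139 0.3001] [0.6136 0.3   ]
square 330 max z 0.097 cen px [175.8 162.1] circ [175.9 162. ] 10.3 xy [0.6482 0.193 ] [0.6484 0.1929]
mill 173 max z 0.12 cen px [242.  147.5] circ [242.1 147.8] 7.9 xy [0.6707 0.0626] [0.6701 0.0624]
tin 663 max z 0.055 cen px [307.1 149. ] circ [307.2 149.1] 14.6 xy [ 0.6849 -0.0637] [ 0.6846 -0.0639]
squat 683 max z 0.066 cen px [363.5 168.6] circ [363.4 168.8] 15.4 xy [ 0.6429 -0.1765] [ 0.6424 -0.1764]
spice 242 max z 0.077 cen px [425.3 184.4] circ [425.4 184.4] 8.8 xy [ 0.6079 -0.295 ] [ 0.6078 -0.2952]
yellow 242 max z 0.077 cen px [464.8 194. ] circ [464.5 194. ] 9.0 xy [ 0.5886 -0.3718] [ 0.5887 -0.3713]
lid 566 max z 0.014 cen px [281.9 205.6] circ [282.7 205.8] 17.3 xy [ 0.5746 -0.0124] [ 0.5742 -0.014 ]
tray3 1345 ((0.46240463852882385, 0.18159997463226318), (0.0999852865934372, 0.2959875762462616), 1.353403925895691)
tray2 952 ((0.47102901339530945, -0.19542552530765533), (0.09996158629655838, 0.21567165851593018), 4.293396949768066)
```

View pics/crop.png

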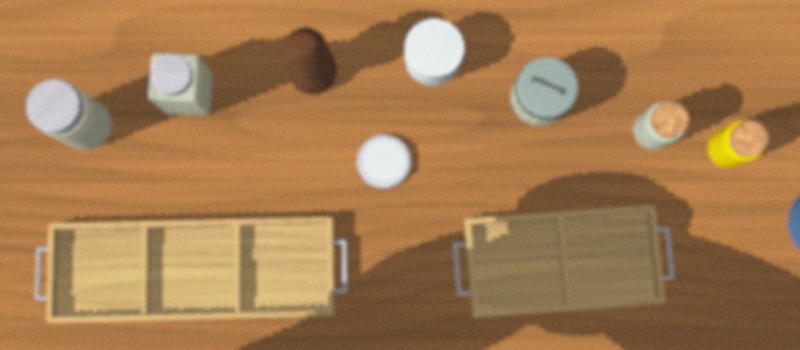

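The crop confirms the choices: tall jar at crop (55,105), square jar at (172,75), tin at (434,45), squat jar with loop at (547,85), and the pale corked jar at (668,118) beside the yellow one at (750,138). The tray corners are clear. I'll go above the square jar for one close look to get its angle, and check reach at the same time.

```bash
cat >> h.py <<'E'
from scipy.spatial.transform import Rotation as Rn
from plant import ctrl, effector, vision
def quat(a):  # tool down, closing line at world angle a
    c,s=np.cos(a),np.sin(a); return Rn.from_matrix([[-s,c,0],[c,s,0],[0,0,-1]]).as_quat()
def best(p,a):
    c=[(quat(b),ctrl.inverse_kinematics(p,quat(b))) for b in (a,a+np.pi)]
    c=[x for x in c if x[1] is not None]
    return min(c,key=lambda x:abs(x[1][5]))[0] if c else None
T3=dict(o=None); 
def traypt(t,y):
    o,th={3:(C3,np.radians(1.45)),2:(C2,np.radians(4.25))}[t]
    return np.array(o)+y*np.array([-np.sin(th),np.cos(th)])
_r=dict(np.load("top0.npz"))
C3=ray(_r,(185.25,259.4),.02)[0]; C2=ray(_r,(372.6,255.4),.02)[0]
E
python3 - <<'E'
from h import *
print(C3,C2,[traypt(3,y).round(3) for y in(-.095,0,.095)],[traypt(2,y).round(3) for y in(-.0475,.0475)])
for n,p,g in [("tall",(.6138,.300),.07),("sq",(.6483,.193),.055),("tin",(.6848,-.0638),.046),("squat",(.6427,-.1765),.045),("spice",(.608,-.295),.045)]:
    print(n,[(h,best([*p,g+h],0.05) is not None) for h in (0,.04,.07,.1,.13)])
p=[.60,.20,.27]; q=best(p,0.0); ctrl.move_pose(p,q)
r=vision.read_camera("wrist"); cv2.imwrite("pics/w0.png",r["pixels"]); np.savez("w0.npz",**r)
w=cloud(r); z=w[...,2]
d=np.hypot(w[...,0]-.648,w[...,1]-.193)
m=(d<.045)&(z>.068)&(z<.088); P=w[m][:,:2].astype(np.float32); print(len(P),cv2.minAreaRect(P) if len(P) else "")
m=(d<.045)&(z>.088)&(z<.11); print("lid",m.sum(),w[m].mean(0)); print(ctrl.get_obs()["clock"])
E
```

```text
[0.46266955 0.18415057] [ 0.47078928 -0.19724454] [array([0.465, 0.089]), array([0.463, 0.184]), array([0.46 , 0.279])] [array([ 0.474, -0.245]), array([ 0.467, -0.15 ])]
tall [(0, True), (0.04, True), (0.07, True), (0.1, True), (0.13, True)]
sq [(0, True), (0.04, True), (0.07, True), (0.1, True), (0.13, True)]
tin [(0, True), (0.04, True), (0.07, True), (0.1, True), (0.13, True)]
squat [(0, True), (0.04, True), (0.07, True), (0.1, True), (0.13, True)]
spice [(0, True), (0.04, True), (0.07, True), (0.1, True), (0.13, True)]
1263 ((0.649545431137085, 0.1952604353427887), (0.04837298393249512, 0.04805803298950195), 87.80935668945312)
lid 1738 [0.6491978  0.19427889 0.09276477]
2.5417
```

View pics/w0.png

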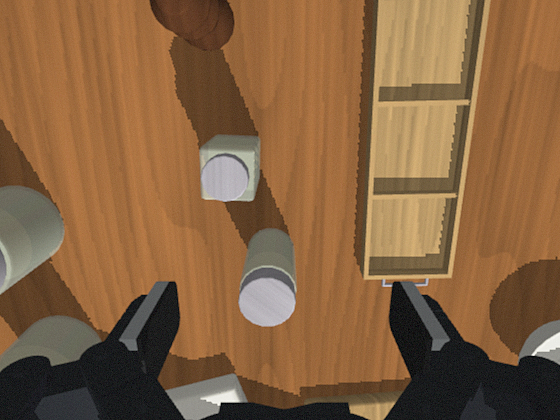

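The close view shows the square jar at (230,165), nearly aligned with the world axes at about -2°. The tall jar is at (268,280) and tray3 is empty on the right. Next is the tall jar.

```bash
cat >> h.py <<'E'
def move(xy,g,a_pick,dest,a_place,op=.085,lift=.11):
    p=lambda q,z:[*map(float,q),float(z)]
    q=best(p(xy,g),a_pick)
    effector.move_gripper(op)
    ctrl.move_pose(p(xy,g+lift),q); ctrl.move_l(p(xy,g+.04),q,velocity=.2); ctrl.move_l(p(xy,g),q,velocity=.1)
    effector.move_gripper(0.0)
    o=ctrl.get_obs(); print("gap",round(o["finger_gap"],4),"F",np.round(o["gripper_force"],1),"z",o["ee_pos"].round(4))
    if o["finger_gap"]<.03: raise SystemExit("missed")
    ctrl.move_l(p(xy,g+.02),velocity=.06); ctrl.move_l(p(xy,g+lift),velocity=.15)
    qs=[quat(a_place),quat(a_place+np.pi)]
    q2=max(qs,key=lambda k:abs(np.dot(k,q)))
    ctrl.move_l(p(dest,g+lift),q2,velocity=.12); ctrl.move_l(p(dest,g+.025),velocity=.15); ctrl.move_l(p(dest,g+.0065),velocity=.03)
    ctrl.pause(.2); o=ctrl.get_obs(); print("gap",round(o["finger_gap"],4),"ft",o["ft_force"].round(1),o["ee_pos"].round(4))
    effector.move_gripper(op); ctrl.pause(.2)
    ctrl.move_l(p(dest,g+.03),velocity=.06); ctrl.move_l(p(dest,g+lift),velocity=.2)
    print("t",ctrl.get_obs()["clock"])
E
python3 - <<'E'
from h import *
a=np.radians(1.45)
move((.6142,.3005),.070,a,traypt(3,0),a)
r=vision.read_camera("top"); cv2.imwrite("pics/t1.png",r["pixels"][80:320,90:490])
E
```

```text
gap 0.053 F 58.8 z [0.615  0.3008 0.0713]
gap 0.0531 ft [ 0.3 -0.1 -3.3] [0.4627 0.1842 0.0765]
t 11.1917
```

View pics/t1.png

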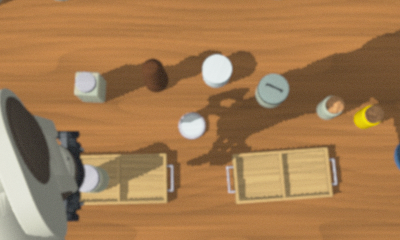

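The tall jar stands in the middle compartment at about (88,180), partly under the arm. The force and height readings agree with that. Next are the square jar and the tin.

Run:
```python
from h import *
a=np.radians(1.45)
move((.6493,.1943),.055,np.radians(-2.2),traypt(3,.095),a,op=.075,lift=.13)
move((.6852,-.0638),.046,a,traypt(3,-.095),a,lift=.13)
ctrl.move_pose([.45,-.1,.3],best([.45,-.1,.3],a))
r=vision.read_camera("top"); cv2.imwrite("pics/t2.png",r["pixels"][80:320,60:490]); np.savez("t2.npz",**r)
```

```text
gap 0.0472 F 62.4 z [0.6499 0.1945 0.0561]
gap 0.0474 ft [-0.2  0.2 -2.2] [0.4603 0.2792 0.0615]
t 20.625
gap 0.0576 F 64.6 z [ 0.686  -0.0639  0.0476]
gap 0.0581 ft [-6.1 -1.5  5. ] [0.4648 0.0891 0.0525]
t 31.9
```

View pics/t2.png

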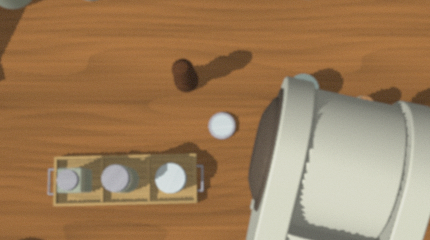

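Long tray is filled: square jar at (68,180), tall jar at (116,178) and tin at (172,178). The mill and spare lid haven't moved. Next is the short tray.

Run:
```python
from h import *
a=np.radians(4.25)
move((.643,-.1765),.045,a,traypt(2,.0475),a,lift=.12)
move((.608,-.295),.045,a,traypt(2,-.0475),a,op=.065,lift=.12)
p=[.25,.0,.42]; ctrl.move_l([.474,-.245,.25]); 
q=best(p,a)
if q is not None: ctrl.move_pose(p,q)
else: ctrl.set_joints([1.231,.087,.176,1.66,0,1.571])
r=vision.read_camera("top"); cv2.imwrite("pics/t3.png",r["pixels"][80:320,60:490]); 
w=cloud(r); z=w[...,2]
for n,t,y,h in [("sq",3,.095,.094),("tall",3,0,.112),("tin",3,-.095,.052),("squat",2,.0475,.058),("spice",2,-.0475,.074)]:
    c=traypt(t,y); m=(np.hypot(w[...,0]-c[0],w[...,1]-c[1])<.042)&(np.abs(z-h-.005)<.008)
    P=w[m]
    if len(P)<30: print(n,len(P)); continue
    A=np.c_[P[:,:2]-P[:,:2].mean(0),np.ones(len(P))]; k=np.linalg.lstsq(A,P[:,2],rcond=None)[0]
    print(n,len(P),"off",(P[:,:2].mean(0)-c).round(4),"top z-h",(k[2]-h).round(4),"slope",k[:2].round(3))
print(ctrl.get_obs()["clock"])
s=vision.read_camera("scene"); cv2.imwrite("pics/s3.png",cv2.resize(s["pixels"][150:290,110:450],None,fx=2.3,fy=2.3))
```

```text
gap 0.0603 F 66.2 z [ 0.6438 -0.1767  0.0466]
gap 0.0603 ft [-2.1  1.1  1.7] [ 0.4672 -0.1499  0.0515]
t 41.9
gap 0.0403 F 60.8 z [ 0.6086 -0.2953  0.0463]
gap 0.0405 ft [ 0.4 -0.1 -1.6] [ 0.4743 -0.2446  0.0514]
t 50.6
sq 360 off [-0.0008 -0.0018] top z-h 0.0047 slope [0.001 0.027]
tall 602 off [-0.0007 -0.0007] top z-h 0.0048 slope [0.005 0.022]
tin 728 off [-0.0008 -0.0009] top z-h 0.0048 slope [0.004 0.012]
squat 756 off [-0.0006 -0.0003] top z-h 0.0045 slope [ 0.011 -0.004]
spice 263 off [-0.0001  0.0001] top z-h 0.0043 slope [-0.014 -0.024]
52.7583
```

View pics/t3.png

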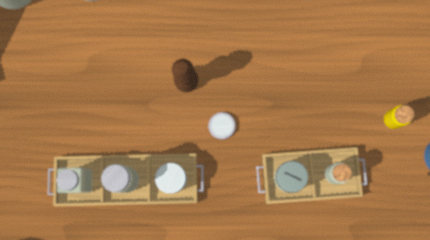

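View pics/s3.png

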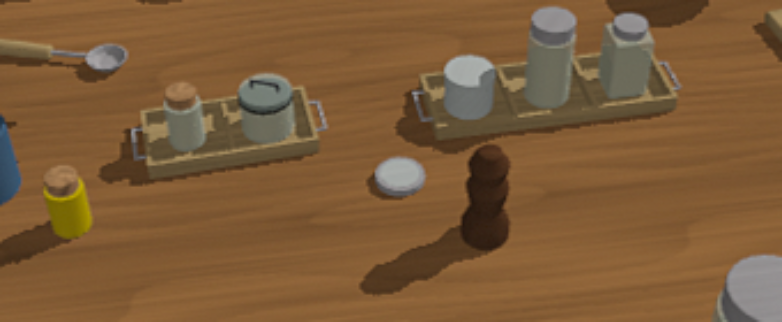

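All five stand upright on the tray floors: the tops sit about 5 mm high and are within 2 mm of centre. The mill, spare lid and yellow jar haven't moved, and the robot is clear.

```bash
python3 -c "
from plant import ctrl
print(ctrl.finish_job())"
```

```text
the job is handed in; nothing more can be done
None
```

Both kits are made up and the job is handed in at about 53 s: all five items stand upright within 2 mm of their compartment centres, and the mill, spare lid and yellow jar were not disturbed.

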